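# Steer the laser spot onto the green ring

### The job

On the laser jig, turn the two thumbscrew knobs of the mirror mount, one after the other, until the red laser spot sits inside the green ring on the white screen. Then let go of the knobs.

Things in the scene. Friction and masses are not known exactly. Their poses are not given: they have to be found in the camera images.
- orange_knob_grip (a point): Orange thumbscrew knob, on the mirror's turntable, on its axis; the knobs stand 125 mm apart, tops 178 mm above the bench. Upright bar grip 44 mm long (this point's x), 16 wide (y), 34 tall, on a flange disc 48 across. Point: on the vertical turning axis, 10 mm below the bar's top, 22 above the flange; axes turn with the knob, z up. 1 rad clockwise from above moves the red spot 60 mm farther out (spot's +x). Stays where left (friction 0.04 N m).
- black_knob_grip (a point): Black thumbscrew knob, on a post right of the orange one; the knobs stand 125 mm apart, tops 178 mm above the bench. Upright bar grip 44 mm long (this point's x), 16 wide (y), 34 tall, on a flange disc 48 across. Point: on the vertical turning axis, 10 mm below the bar's top, 22 above the flange; axes turn with the knob, z up. 1 rad clockwise from above swings the spot 0.3 rad anticlockwise about the orange knob's axis. Stays where left (friction 0.05 N m).
- spot: Red laser spot, 16 mm across, on the flat white 220 x 270 mm screen beyond the mirror, as seen from the robot. Only light: it moves only when a knob turns, in proportion to the turn. Origin: its centre, 16 mm above the bench. x points straight away from the orange knob's axis (the spot starts about 235 mm from it), y to the left seen from the robot, z up.
- green_ring: Green ring drawn on the white screen, 40 mm outside and 30 mm inside diameter; origin at its centre. The blue square, yellow triangle and black cross in the other corners are not the target. From the start each knob needs a turn of about 0.3 to 1.2 rad, one way or the other.

How it is judged:
By the outcome, as a careful person would: the job done as asked, in the order asked, and still so for the second after the job is handed in, with the robot touching nothing.
It also fails if it takes over 45 s, if anything falls off the work surface, if the arm or the gripper's body presses on something with over 40 N, if the wrist force passes 120 N, or if a joint passes its speed limit or range.

### The arm

A 6-joint arm with a two-finger parallel gripper is mounted at the origin on the work surface. World frame = base frame: x ahead of the robot, y to its left, z up, the work surface at z = 0. Lengths are in m, angles in degrees, forces in N, time in s.
With the tool pointing down it reaches from about 0.35 to 0.875 m from the base axis. Payload 4.2 kg.
Tool frame: the origin (TCP) lies where the fingers leave the gripper's body, on its centre line; the fingertips stand 70 mm ahead of it and the grasp point (between the pads) lies 51 mm ahead of it; z points along the fingers, y is the direction in which the jaws open and shut (so a half turn about z gives the same grasp; the last joint's range is limited). The gripper opens to 87 mm and grips with 3 to 60 N. Pads are 19 mm wide; open, the fingers measure 117 mm over their backs; the gripper's body (75 mm by 190 mm) begins 51 mm behind the grasp point.
Start: joints at [78.014, 22.042, 0.453, 0, -68.411, -14.817], TCP at [0.282, 0.558, 0.292] pointing down, gripper open.
Joint ranges: [-179.83, 179.83], [-69.29, 118.12], [-61.27, 80.66], [-181.25, 117.63], [-171.15, -9.14], [-177.46, 177.46]. Speed limits (degrees/s): [159.86, 159.86, 180, 180, 180, 180].

### API

Orientations are given as a 3x3 rotation matrix whose columns are the frame's x, y, z axes.
In Python, from station import sense, capture, camera_model, finish_job gives the robot as it stands.
- The arm moves only by the shell command python3 -m inch 'ROWS'. ROWS is JSON, a list of rows, each an object with "hand": the closure, from 0 (fully open) to 1 (shut); "slide": the shift along the world's x, y, z in cm, a list of three; "yaw": the turn about the world's z in rad. A call has 1 to 10 rows; each row is the pose to reach, as a shift and turn from the pose commanded when the call began; what a row does not reach only later rows make up. A row lasts 1/8 s, in which the tool goes at most 62.5 mm and 10.7 degrees, less where a joint would pass 70% of its speed; a pose out of reach is approached as far as the arm can. A call with a gripper value outside its range is refused whole. The fingers move at their own pace and stop on an object; the grip force is fixed at half the most. Time passes only in rows, so rows that repeat a pose let the fingers close. It gives the time, the measured TCP pose, the force and the opening at its end, in the units of the state.
- sense(): the state, without advancing time (a new reading comes with each control period).
- capture(name): name is "side" or "top"; returns the picture (480x640x3 uint8, blue, green, red); there is no depth.
- camera_model(name): a dict with "mtx" (3x3 intrinsics, pixels), "xyz" and "orientation" of the camera in the world. Camera axes: x right, y up, looking along -z (the intrinsics and any distortion apply to the point x, -y, -z); pixel columns grow to the right and rows downward; lengths in m; the calibration is good to about 2 mm. A picture is of the moment at which its call begins. camera_model takes no time and is no camera call.
- finish_job(): hands the job in, once; it reports no verdict.
The state is a dict: "time_s": time; "joints": joint angles; "joint_velocities": joint speeds; "effort": joint torques, N m; "tcp_pos": TCP position; "ee_rot": TCP orientation; "wrist_force": force on the tool from outside, world axes, zero at the start; "moment": the same for the moment, N m; "gripper_width": opening from 0.0 (shut) to 1.0 (fully open).
Only numpy, scipy, OpenCV 4.12 (cv2) and the standard library are available. Lean on these libraries where they do the work, as an engineer would, in place of code of your own. Each camera call takes 0.05 s, during which the arm holds its last target. There are 200 camera calls.

## Working session

There is one attempt and no reset: what is moved stays moved. The work goes in short steps, Python scripts to look and compute and a shell command to move; the robot and the scene stay as the last step left them, time stands still between calls to the robot, and variables do not carry over. Pictures are saved under pics/ and viewed, about 8 in all and at most 12, crops included, and the job is handed in when it is done.

```bash
mkdir -p pics; python3 - <<'E'
from station import *
import cv2
for n in("top","side"):
    cv2.imwrite(f"pics/{n}0.png",capture(n)); print(n,camera_model(n))
s=sense();print(s["time_s"],s["tcp_pos"],s["ee_rot"])
E
```

```text
top {'mtx': array([[481.0108186 ,   0.        , 322.19967936],
       [  0.        , 481.0108186 , 239.20568545],
       [  0.        ,   0.        ,   1.        ]]), 'xyz': array([0.48569223, 0.03921544, 0.94832796]), 'orientation': array([[ 0.0190622 ,  0.98719559, -0.15837142],
       [-0.99967272,  0.02152181,  0.01382997],
       [ 0.01706133,  0.15805596,  0.98728275]])}
side {'mtx': array([[451.91214994,   0.        , 319.13447226],
       [  0.        , 451.91214994, 237.12749962],
       [  0.        ,   0.        ,   1.        ]]), 'xyz': array([ 0.55616104, -0.37091315,  0.61446613]), 'orientation': array([[ 0.98296715,  0.14838656, -0.10842975],
       [-0.18367123,  0.77275978, -0.60754194],
       [-0.0063609 ,  0.61710919,  0.78685182]])}
0.1 [0.28163638 0.55749868 0.29127322] [[ 8.92489785e-01 -4.51066935e-01 -7.76605318e-04]
 [-4.51067587e-01 -8.92487963e-01 -1.80795898e-03]
 [ 1.22399616e-04  1.96388641e-03 -9.99998064e-01]]
```

View pics/top0.png

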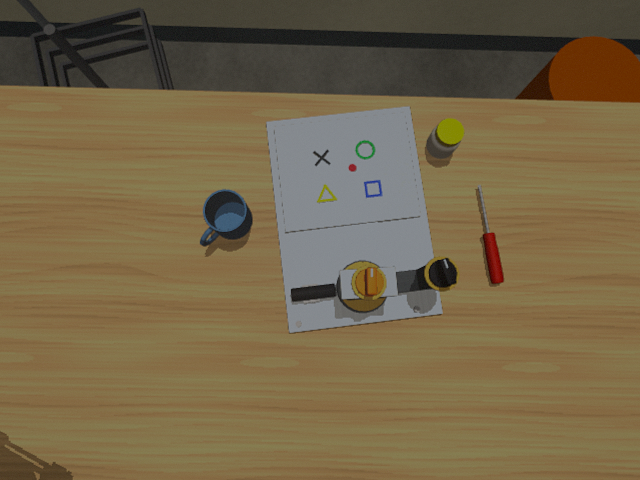

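View pics/side0.png

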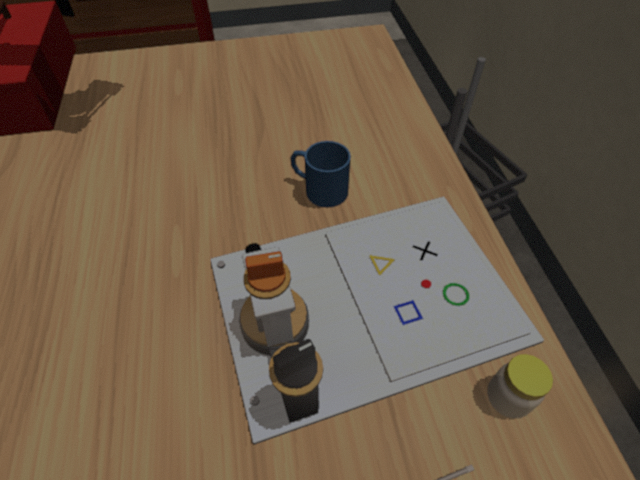

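The top picture shows the spot near (352,168), the ring near (365,150), the orange knob near (370,281) and the black knob near (442,273). The side view agrees. Next I measure them.

```bash
cat > h.py <<'E'
import numpy as np, cv2
from station import *
def ray(n,u,v,z):
    c=camera_model(n);K=c["mtx"];R=np.array(c["orientation"])
    d=R@np.array([(u-K[0,2])/K[0,0],-(v-K[1,2])/K[1,1],-1]);o=np.array(c["xyz"])
    return o+d*(z-o[2])/d[2]
def proj(n,p):
    c=camera_model(n);K=c["mtx"];q=np.array(c["orientation"]).T@(np.array(p)-c["xyz"])
    return K[0,0]*q[0]/-q[2]+K[0,2],-K[1,1]*q[1]/-q[2]+K[1,2]
BOX={"top":(270,108,415,215),"side":(340,220,500,350)}
def blob(im,n,kind):
    x0,y0,x1,y1=BOX[n];c=im[y0:y1,x0:x1];h=cv2.cvtColor(c,cv2.COLOR_BGR2HSV)
    H,S=h[...,0],h[...,1]
    m=((S>110)&((H<8)|(H>172))) if kind=="red" else ((S>90)&(H>45)&(H<80))
    v,u=np.nonzero(m)
    if len(u)<5: return None
    if kind=="red": return u.mean()+x0,v.mean()+y0,len(u)
    (a,b),r=cv2.minEnclosingCircle(np.c_[u,v].astype(np.float32)); return a+x0,b+y0,r
def look():
    P={}
    for n in("top","side"):
        im=capture(n)
        for k in("red","green"):
            b=blob(im,n,k)
            if b: P[n,k]=ray(n,b[0],b[1],.016);print(n,k,np.round(b,1),P[n,k].round(4))
    return P
E
python3 - <<'E'
from h import *
look()
im=cv2.imread("pics/top0.png");h=cv2.cvtColor(im,cv2.COLOR_BGR2HSV)
a=cv2.resize(im[250:310,340:470],None,fx=6,fy=6,interpolation=cv2.INTER_CUBIC)
i2=cv2.imread("pics/side0.png");b=cv2.resize(i2[240:425,235:335],None,fx=2.4,fy=2.4,interpolation=cv2.INTER_CUBIC)
a=cv2.convertScaleAbs(a,alpha=1.6,beta=10);cv2.imwrite("pics/topc.png",a)
cv2.imwrite("pics/sidec.png",cv2.convertScaleAbs(b,alpha=1.6,beta=10))
for p in((370,281),(442,273)):print(ray("top",*p,.178))
E
```

```text
top red [352.  167.2  41. ] [ 0.7833 -0.031   0.016 ]
top green [364.7 149.3   9.7] [ 0.8216 -0.0564  0.016 ]
side red [425.7 283.4  62. ] [ 0.7846 -0.03    0.016 ]
side green [455.7 293.1  13.2] [ 0.8239 -0.0553  0.016 ]
[ 0.54311279 -0.04946502  0.178     ]
[ 0.55834544 -0.16559829  0.178     ]
```

View pics/topc.png

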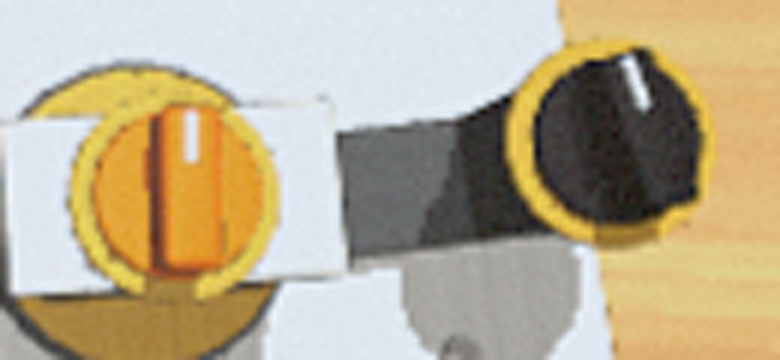

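View pics/sidec.png

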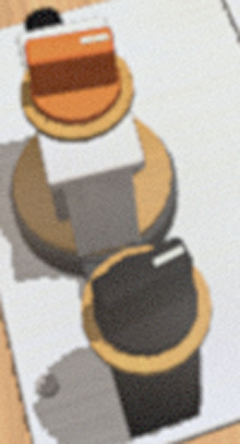

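```bash
python3 - <<'E'
from h import *
c=lambda x,y:(340+x/6,250+y/6)
s=lambda x,y:(235+x/2.4,240+y/2.4)
O=ray("top",*c(175.5,197),.146);B=ray("top",*c(610,141),.146)
O2=ray("side",*s(79.5,92),.146);B2=ray("side",*s(147,309),.146)
print(O,O2,B,B2,np.linalg.norm(O-B))
def ang(n,f,p,q):
    d=ray(n,*f(*q),.178)-ray(n,*f(*p),.178);return np.degrees(np.arctan2(d[1],d[0])),np.linalg.norm(d)
print("orange",ang("top",c,(193,265),(193,107)),ang("side",s,(26,42),(112,28)))
print("orange ctr",ray("top",*c(193,186),.178),"black mark",ray("top",*c(632,83),.178),ray("side",*s(170,253),.178))
print("black",ang("top",c,(645,108),(627,58)),ang("side",s,(155,262),(186,244)))
for S,G in(((.7833,-.031),(.8216,-.0564)),((.7846,-.03),(.8239,-.0553))):
  for o in(O,):
    a=S-o[:2];g=G-o[:2];ra,rg=np.hypot(*a),np.hypot(*g)
    t=np.arctan2(g[1],g[0])-np.arctan2(a[1],a[0])
    print(ra,rg,"orange cw rad",(rg-ra)/.06,"swing",t,"black cw rad",t/.3)
E
```

```text
[ 0.54241761 -0.05190593  0.146     ] [ 0.54723414 -0.06070946  0.146     ] [ 0.56051141 -0.17352767  0.146     ] [ 0.56364399 -0.18097433  0.146     ] 0.12296029308878344
orange (np.float64(0.14984685102479478), np.float64(0.04216253535674141)) (np.float64(0.6761351137742274), np.float64(0.042951491713023225))
orange ctr [ 0.5431834 -0.0529432  0.178    ] black mark [ 0.57330135 -0.17131136  0.178     ] [ 0.57668321 -0.17112515  0.178     ]
black (np.float64(18.802960587952224), np.float64(0.014192375594795411)) (np.float64(21.42576713950073), np.float64(0.015571486821122743))
0.24178788587822386 0.27921855476235735 orange cw rad 0.6238444814022248 swing -0.10266788893710588 black cw rad -0.34222629645701963
0.24317108754818875 0.28150284784227775 orange cw rad 0.6388626715681499 swing -0.102263980980593 black cw rad -0.3408799366019767
```

```bash
python3 -m inch '[{"hand":0,"slide":[5,-6,0],"yaw":0.1},{"hand":0,"slide":[7,-12,0],"yaw":0.2},{"hand":0,"slide":[9,-18,0],"yaw":0.3},{"hand":0,"slide":[12,-24,0],"yaw":0.4},{"hand":0,"slide":[15,-30,0],"yaw":0.47},{"hand":0,"slide":[18,-36,0],"yaw":0.47},{"hand":0,"slide":[21,-42,0],"yaw":0.47},{"hand":0,"slide":[23,-48,0],"yaw":0.47},{"hand":0,"slide":[25,-54,0],"yaw":0.47},{"hand":0,"slide":[26.2,-58,0],"yaw":0.47}]'
python3 -m inch '[{"hand":0,"slide":[0,-1.5,0],"yaw":0},{"hand":0,"slide":[0,-3,0],"yaw":0},{"hand":0,"slide":[0,-3,0],"yaw":0},{"hand":0,"slide":[0,-3,0],"yaw":0},{"hand":0,"slide":[0,-3,0],"yaw":0}]'
python3 - <<'E'
from h import *
s=sense();print(s["tcp_pos"],s["ee_rot"],s["joints"])
look()
a=np.hstack([capture("top")[200:340,300:480],capture("side")[220:360,200:380]]);cv2.imwrite("pics/a1.png",cv2.convertScaleAbs(cv2.resize(a,None,fx=2.2,fy=2.2),alpha=1.5))
E
```

```text
time_s: 1.45
tcp_pos: [0.5396, -0.0099, 0.2923]
ee_rot: [[1.0, 0.002, 0.0], [0.002, -1.0, 0.0], [0.0, -0.0, -1.0]]
wrist_force: [1.1, 0.7, -0.3]
gripper_width: 0.998
time_s: 2.08
tcp_pos: [0.5391, -0.037, 0.2924]
ee_rot: [[1.0, 0.004, 0.0], [0.004, -1.0, 0.0], [0.0, -0.0, -1.0]]
wrist_force: [-0.2, 0.4, -0.4]
gripper_width: 0.999
[ 0.53914698 -0.0369527   0.29238912] [[ 9.99992223e-01  3.93611991e-03  2.45041533e-04]
 [ 3.93608981e-03 -9.99992246e-01  1.23188126e-04]
 [ 2.45524516e-04 -1.22222663e-04 -9.99999962e-01]] [ 1.32769944e+01  1.37994854e+01 -1.14665839e+01 -4.03123200e-03
 -6.47186453e+01  7.69502495e+01]
top red [352.  167.2  41. ] [ 0.7833 -0.031   0.016 ]
top green [364.7 149.4   9.7] [ 0.8215 -0.0564  0.016 ]
side red [425.7 282.9  63. ] [ 0.7849 -0.0291  0.016 ]
side green [455.7 293.1  13.2] [ 0.8239 -0.0553  0.016 ]
```

View pics/a1.png

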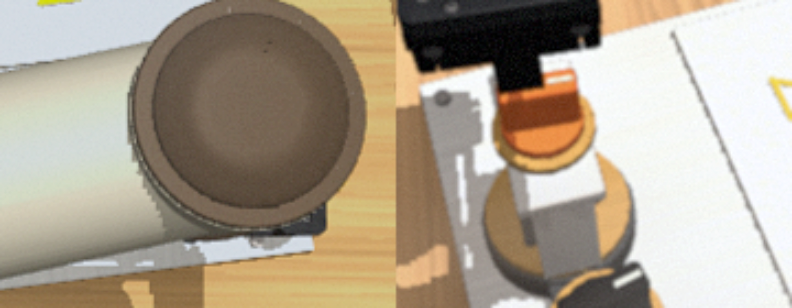

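The side camera shows the open gripper above the orange knob, which lies near (267,270) in the full picture. The top view is blocked by the wrist. I now centre over the knob, go down and close.

```bash
python3 -m inch '[{"hand":0,"slide":[0.5,-1.6,0],"yaw":0},{"hand":0,"slide":[0.5,-1.6,0],"yaw":0},{"hand":0,"slide":[0.5,-1.6,-2],"yaw":0},{"hand":0,"slide":[0.5,-1.6,-4],"yaw":0},{"hand":0,"slide":[0.5,-1.6,-5.5],"yaw":0},{"hand":0,"slide":[0.5,-1.6,-7],"yaw":0},{"hand":0,"slide":[0.5,-1.6,-7],"yaw":0},{"hand":0,"slide":[0.5,-1.6,-7],"yaw":0}]'
python3 -m inch '[{"hand":0.5,"slide":[0,0,0],"yaw":0},{"hand":0.8,"slide":[0,0,0],"yaw":0},{"hand":1,"slide":[0,0,0],"yaw":0},{"hand":1,"slide":[0,0,0],"yaw":0},{"hand":1,"slide":[0,0,0],"yaw":0},{"hand":1,"slide":[0,0,0],"yaw":0},{"hand":1,"slide":[0,0,0],"yaw":0}]'
python3 - <<'E'
from h import *
look()
a=capture("side")[180:380,180:400];cv2.imwrite("pics/a2.png",cv2.convertScaleAbs(cv2.resize(a,None,fx=2.5,fy=2.5),alpha=1.5))
E
```

```text
time_s: 3.28
tcp_pos: [0.5446, -0.054, 0.2228]
ee_rot: [[1.0, 0.002, 0.001], [0.002, -1.0, -0.0], [0.001, 0.0, -1.0]]
wrist_force: [0.1, -1.2, 1.3]
gripper_width: 0.998
time_s: 4.15
tcp_pos: [0.5442, -0.054, 0.2222]
ee_rot: [[1.0, 0.002, -0.0], [0.002, -1.0, 0.0], [-0.0, -0.0, -1.0]]
wrist_force: [0.3, -0.4, 0.7]
gripper_width: 0.288
top red [352.  167.2  41. ] [ 0.7833 -0.031   0.016 ]
top green [364.7 149.4   9.7] [ 0.8215 -0.0564  0.016 ]
side red [425.7 283.4  62. ] [ 0.7846 -0.03    0.016 ]
side green [444.  277.   32.8] [ 0.8166 -0.0241  0.016 ]
```

View pics/a2.png

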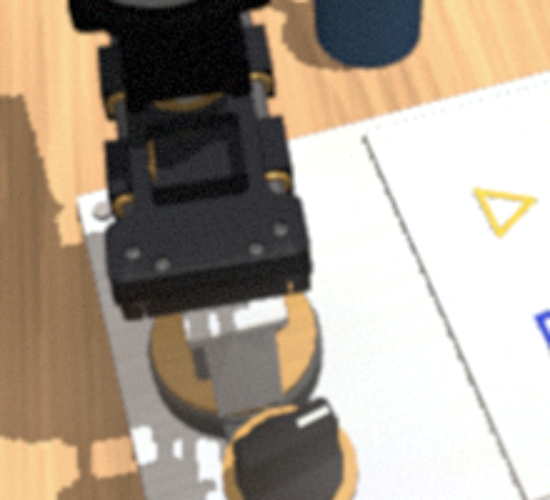

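The gripper is around the orange knob, with the black knob clear below at about (295,365). The opening of 25 mm means the fingers are still closing.

```bash
python3 -m inch '[{"hand":1,"slide":[0,0,0],"yaw":0},{"hand":1,"slide":[0,0,0],"yaw":0},{"hand":1,"slide":[0,0,0],"yaw":0},{"hand":1,"slide":[0,0,0],"yaw":0}]'
python3 -m inch '[{"hand":1,"slide":[0,0,0],"yaw":-0.07},{"hand":1,"slide":[0,0,0],"yaw":-0.14},{"hand":1,"slide":[0,0,0],"yaw":-0.21},{"hand":1,"slide":[0,0,0],"yaw":-0.28},{"hand":1,"slide":[0,0,0],"yaw":-0.35},{"hand":1,"slide":[0,0,0],"yaw":-0.4},{"hand":1,"slide":[0,0,0],"yaw":-0.4},{"hand":1,"slide":[0,0,0],"yaw":-0.4}]'
python3 -c "
from h import *
look()"
```

```text
time_s: 4.8
tcp_pos: [0.5443, -0.0534, 0.2223]
ee_rot: [[1.0, 0.002, 0.0], [0.002, -1.0, 0.001], [0.0, -0.001, -1.0]]
wrist_force: [-1.0, 5.3, 0.5]
gripper_width: 0.18
time_s: 5.8
tcp_pos: [0.5443, -0.053, 0.2222]
ee_rot: [[0.922, -0.387, 0.001], [-0.387, -0.922, 0.002], [-0.0, -0.002, -1.0]]
wrist_force: [-1.3, 7.4, 1.0]
gripper_width: 0.181
top red [351.  155.5  42. ] [ 0.8079 -0.0287  0.016 ]
top green [364.7 149.4   9.7] [ 0.8215 -0.0564  0.016 ]
side red [440.5 279.6  60. ] [ 0.8096 -0.0277  0.016 ]
side green [456.  293.   13.4] [ 0.8244 -0.0552  0.016 ]
```

The spot moved 25 mm for 0.4 rad, as specified. About 13 mm is left, so 0.215 rad more.

```bash
python3 -m inch '[{"hand":1,"slide":[0,0,0],"yaw":-0.07},{"hand":1,"slide":[0,0,0],"yaw":-0.14},{"hand":1,"slide":[0,0,0],"yaw":-0.215},{"hand":1,"slide":[0,0,0],"yaw":-0.215},{"hand":1,"slide":[0,0,0],"yaw":-0.215}]'
python3 - <<'E'
from h import *
P=look();o=np.array([.5443,-.053])
for n in("top","side"):
    a=P[n,"red"][:2]-o;g=P[n,"green"][:2]-o
    print(n,"radial err mm",1e3*(np.hypot(*g)-np.hypot(*a)),"swing",np.arctan2(g[1],g[0])-np.arctan2(a[1],a[0]))
E
```

```text
time_s: 6.52
tcp_pos: [0.5444, -0.0529, 0.2222]
ee_rot: [[0.818, -0.575, 0.001], [-0.575, -0.818, 0.002], [-0.0, -0.002, -1.0]]
wrist_force: [-1.0, 7.1, 0.1]
gripper_width: 0.179
top red [350.4 149.3  42. ] [ 0.821  -0.0274  0.016 ]
top green [364.8 149.3   9.6] [ 0.8217 -0.0567  0.016 ]
side red [447.9 277.8  58. ] [ 0.8222 -0.0266  0.016 ]
side green [455.7 293.1  13.2] [ 0.8239 -0.0553  0.016 ]
top radial err mm -0.44271832526854293 swing -0.10557899644811547
side radial err mm 0.5103282133673281 swing -0.10282715548362117
```

Radial error is under 1 mm in both cameras. I release the knob, rise and go over to the black one.

```bash
python3 -m inch '[{"hand":0.6,"slide":[0,0,0],"yaw":0},{"hand":0,"slide":[0,0,0],"yaw":0},{"hand":0,"slide":[0,0,0],"yaw":0},{"hand":0,"slide":[0,0,0],"yaw":0},{"hand":0,"slide":[0,0,0],"yaw":0},{"hand":0,"slide":[0,0,0],"yaw":0},{"hand":0,"slide":[0,0,2],"yaw":0},{"hand":0,"slide":[0,0,4.5],"yaw":0},{"hand":0,"slide":[0,0,7],"yaw":0},{"hand":0,"slide":[0,0,7],"yaw":0}]'
python3 -m inch '[{"hand":0,"slide":[0.3,-2,0],"yaw":0.16},{"hand":0,"slide":[0.6,-4,0],"yaw":0.32},{"hand":0,"slide":[0.9,-6,0],"yaw":0.48},{"hand":0,"slide":[1.2,-8,0],"yaw":0.64},{"hand":0,"slide":[1.5,-10,0],"yaw":0.8},{"hand":0,"slide":[1.8,-12.3,0],"yaw":0.96},{"hand":0,"slide":[1.8,-12.3,0],"yaw":0.96},{"hand":0,"slide":[1.8,-12.3,0],"yaw":0.96},{"hand":0,"slide":[1.8,-12.3,0],"yaw":0.96}]'
python3 - <<'E'
from h import *
look()
a=capture("side")[200:430,170:400];cv2.imwrite("pics/a3.png",cv2.convertScaleAbs(cv2.resize(a,None,fx=2.5,fy=2.5),alpha=1.5))
E
```

```text
time_s: 7.88
tcp_pos: [0.5451, -0.0539, 0.2944]
ee_rot: [[0.818, -0.575, 0.005], [-0.575, -0.818, 0.0], [0.004, -0.003, -1.0]]
wrist_force: [0.8, -0.0, -0.4]
gripper_width: 0.994
time_s: 9.0
tcp_pos: [0.5621, -0.1763, 0.292]
ee_rot: [[0.94, 0.34, -0.0], [0.34, -0.94, 0.0], [-0.0, -0.0, -1.0]]
wrist_force: [0.1, 0.7, -0.0]
gripper_width: 1.006
top red [350.5 149.3  43. ] [ 0.821  -0.0276  0.016 ]
top green [364.8 149.3   9.6] [ 0.8217 -0.0567  0.016 ]
side red [448.  277.9  57. ] [ 0.8222 -0.0268  0.016 ]
side green [455.7 293.1  13.2] [ 0.8239 -0.0553  0.016 ]
```

View pics/a3.png

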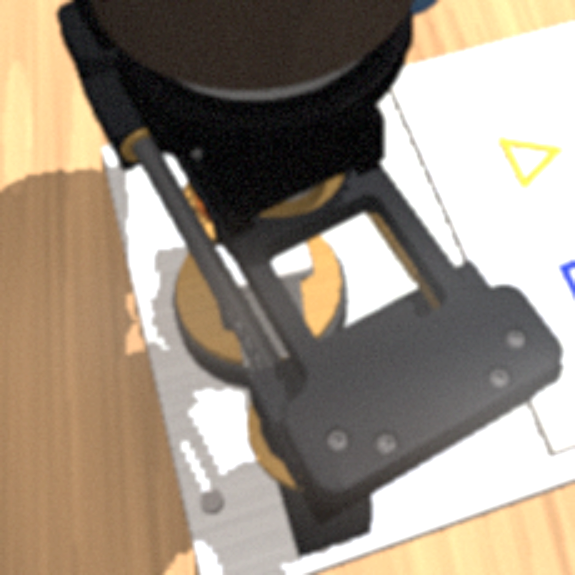

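The side view shows the gripper over the black knob, with its flange and post just visible beneath near (285,390). The spot stayed put on release. I go down and close.

```bash
python3 -m inch '[{"hand":0,"slide":[0,0,-2],"yaw":0},{"hand":0,"slide":[0,0,-4],"yaw":0},{"hand":0,"slide":[0,0,-5.5],"yaw":0},{"hand":0,"slide":[0,0,-7],"yaw":0},{"hand":0,"slide":[0,0,-7],"yaw":0},{"hand":0,"slide":[0,0,-7],"yaw":0}]'
python3 -m inch '[{"hand":1,"slide":[0,0,0],"yaw":0},{"hand":1,"slide":[0,0,0],"yaw":0},{"hand":1,"slide":[0,0,0],"yaw":0},{"hand":1,"slide":[0,0,0],"yaw":0},{"hand":1,"slide":[0,0,0],"yaw":0},{"hand":1,"slide":[0,0,0],"yaw":0},{"hand":1,"slide":[0,0,0],"yaw":0},{"hand":1,"slide":[0,0,0],"yaw":0},{"hand":1,"slide":[0,0,0],"yaw":0},{"hand":1,"slide":[0,0,0],"yaw":0}]'
python3 -c "
from h import *
look()"
```

```text
time_s: 9.9
tcp_pos: [0.5626, -0.1771, 0.2228]
ee_rot: [[0.94, 0.34, 0.001], [0.34, -0.94, -0.0], [0.001, 0.001, -1.0]]
wrist_force: [0.0, 0.4, -0.5]
gripper_width: 1.004
time_s: 11.15
tcp_pos: [0.5623, -0.1771, 0.2222]
ee_rot: [[0.94, 0.34, 0.0], [0.34, -0.94, -0.0], [0.0, 0.0, -1.0]]
wrist_force: [-0.0, -1.1, -1.1]
gripper_width: 0.18
top red [351.  149.2  41. ] [ 0.8211 -0.0287  0.016 ]
top green [364.8 149.3   9.6] [ 0.8217 -0.0567  0.016 ]
side red [448.2 278.2  63. ] [ 0.8223 -0.0273  0.016 ]
side green [455.7 293.1  13.2] [ 0.8239 -0.0553  0.016 ]
```

Gripped at 15.7 mm. The swing left is −0.101 rad, so I turn the black knob anticlockwise by about 0.33 rad, most of it first.

```bash
python3 -m inch '[{"hand":1,"slide":[0,0,0],"yaw":0.07},{"hand":1,"slide":[0,0,0],"yaw":0.14},{"hand":1,"slide":[0,0,0],"yaw":0.21},{"hand":1,"slide":[0,0,0],"yaw":0.28},{"hand":1,"slide":[0,0,0],"yaw":0.28},{"hand":1,"slide":[0,0,0],"yaw":0.28}]'
python3 - <<'E'
from h import *
P=look();o=np.array([.5443,-.053])
for n in("top","side"):
    a=P[n,"red"][:2]-o;g=P[n,"green"][:2]-o
    t=np.arctan2(g[1],g[0])-np.arctan2(a[1],a[0])
    print(n,"radial err mm",1e3*(np.hypot(*g)-np.hypot(*a)),"swing",t,"yaw left",-t/.3)
E
```

```text
time_s: 12.0
tcp_pos: [0.5623, -0.1773, 0.2222]
ee_rot: [[0.81, 0.586, 0.0], [0.586, -0.81, -0.001], [-0.0, 0.001, -1.0]]
wrist_force: [0.7, -3.2, -1.1]
gripper_width: 0.181
top red [362.6 149.1  42. ] [ 0.822  -0.0523  0.016 ]
top green [364.7 149.4   9.7] [ 0.8215 -0.0564  0.016 ]
side red [454.5 290.9  69. ] [ 0.8235 -0.0513  0.016 ]
side green [455.7 293.1  13.2] [ 0.8239 -0.0553  0.016 ]
top radial err mm -0.4159585176366498 swing -0.014873874912251447 yaw left 0.049579583040838156
side radial err mm 0.48204697460846324 swing -0.014378578806438924 yaw left 0.04792859602146308
```

```bash
python3 -m inch '[{"hand":1,"slide":[0,0,0],"yaw":0.048},{"hand":1,"slide":[0,0,0],"yaw":0.048},{"hand":1,"slide":[0,0,0],"yaw":0.048},{"hand":1,"slide":[0,0,0],"yaw":0.048}]'
python3 -c "
from h import *
look()"
python3 -m inch '[{"hand":0.6,"slide":[0,0,0],"yaw":0},{"hand":0,"slide":[0,0,0],"yaw":0},{"hand":0,"slide":[0,0,0],"yaw":0},{"hand":0,"slide":[0,0,0],"yaw":0},{"hand":0,"slide":[0,0,0],"yaw":0},{"hand":0,"slide":[0,0,0],"yaw":0},{"hand":0,"slide":[0,0,2],"yaw":0},{"hand":0,"slide":[0,0,4.5],"yaw":0},{"hand":0,"slide":[0,0,7],"yaw":0},{"hand":0,"slide":[0,0,9],"yaw":0}]'
python3 -m inch '[{"hand":0,"slide":[-3,0,2],"yaw":0},{"hand":0,"slide":[-6,0,2],"yaw":0},{"hand":0,"slide":[-8,0,2],"yaw":0},{"hand":0,"slide":[-8,0,2],"yaw":0},{"hand":0,"slide":[-8,0,2],"yaw":0},{"hand":0,"slide":[-8,0,2],"yaw":0}]'
python3 - <<'E'
from h import *
P=look()
for n in("top","side"):print(n,1e3*(P[n,"red"]-P[n,"green"]))
a=np.hstack([cv2.resize(capture("top")[100:250,260:430],None,fx=2.3,fy=2.3),cv2.resize(capture("side")[200:350,330:500],None,fx=2.3,fy=2.3)]);cv2.imwrite("pics/a4.png",cv2.convertScaleAbs(a,alpha=1.4))
E
```

```text
time_s: 12.6
tcp_pos: [0.5623, -0.1773, 0.2222]
ee_rot: [[0.781, 0.625, 0.0], [0.625, -0.781, -0.0], [-0.0, 0.001, -1.0]]
wrist_force: [2.1, -5.7, -2.7]
gripper_width: 0.179
top red [364.5 149.   42. ] [ 0.8222 -0.0561  0.016 ]
top green [364.7 149.4   9.7] [ 0.8215 -0.0564  0.016 ]
side red [455.4 293.2  65. ] [ 0.8234 -0.0554  0.016 ]
side green [455.7 293.1  13.2] [ 0.8239 -0.0553  0.016 ]
time_s: 13.95
tcp_pos: [0.5623, -0.177, 0.3134]
ee_rot: [[0.781, 0.625, 0.001], [0.625, -0.781, -0.0], [0.001, 0.001, -1.0]]
wrist_force: [0.2, -0.0, -0.2]
gripper_width: 0.999
time_s: 14.7
tcp_pos: [0.4829, -0.177, 0.332]
ee_rot: [[0.781, 0.625, -0.0], [0.625, -0.781, -0.0], [-0.0, -0.0, -1.0]]
wrist_force: [0.4, -0.8, 0.0]
gripper_width: 0.996
top red [364.6 149.1  43. ] [ 0.822  -0.0562  0.016 ]
top green [364.7 149.4   9.7] [ 0.8215 -0.0564  0.016 ]
side red [455.4 293.2  65. ] [ 0.8234 -0.0554  0.016 ]
side green [455.7 293.1  13.2] [ 0.8239 -0.0553  0.016 ]
top [0.48941629 0.23700882 0.        ]
side [-0.52264483 -0.1456568   0.        ]
```

View pics/a4.png

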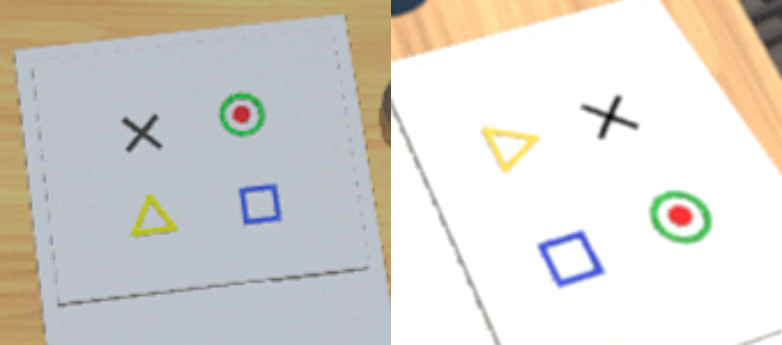

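Both cameras show the red spot centred in the green ring, at top (364.6,149.1) and side (455.4,293.2), and the gripper is clear of the knobs. I hand the job in.

```bash
python3 -c "
from station import *
finish_job()"
```

```text
the job is handed in; nothing more can be done
```

The red spot sits inside the green ring, and I handed the job in at about 15 s of the 45 s allowed. I turned the orange knob about 0.62 rad clockwise and let go. Then I turned the black knob about 0.33 rad anticlockwise, let go and backed the open gripper away.

After release, both cameras put the spot within about 0.6 mm of the ring's centre, and it had not moved when I let go. The wrist force stayed under 10 N in every reading.

The two cameras disagree by about 2 mm on absolute position, which is within their calibration, but they agree on the spot relative to the ring. One side-camera ring reading came out wrong while the gripper was closing on the orange knob; I ignored it. No other check failed.

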